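Get the V-block out from behind the containers

TASK

The steel V-block on the wooden board is hemmed in by the red tin, the blue spray can and the yellow oiler: first move all three containers to stand on the green side mat, then set the V-block upright, groove up, in the black outline in the middle of the stone surface plate, its groove running along the outline's longer sides. Only after that, put every container back, upright and centred on the pad of its own colour. Do not tip any container over on the way.

Things in the scene. Friction and masses are not known exactly. Their poses are not given: they have to be found in the camera images.
- red_tin: red round tin with a steel lid and a white band, 48 mm diameter (lid 49), 100 mm tall, about 0.3 kg, straight sides all the way. Origin at the centre of its underside, z up along its axis. At the start it stands upright on the red pad
- blue_spray: blue round spray can with a white cap, 48 mm diameter with straight sides up to 86 mm, then a steel shoulder and a 33 mm wide cap, 114 mm tall in all, about 0.25 kg. Origin at the centre of its underside, z up along its axis. At the start it stands upright on the blue pad
- yellow_oiler: yellow round oil bottle with a thin black nozzle, 48 mm diameter with straight sides up to 80 mm, then a shoulder and the nozzle, 116 mm tall in all, about 0.22 kg, rigid and closed. Origin at the centre of its underside, z up along its axis. At the start it stands upright on the yellow pad
- v_block: steel V-block 60 mm long (its x, the way the groove runs), 50 mm wide (its y) and 40 mm high, about 0.55 kg; the V groove in its top is 30 mm wide and 15 mm deep, the two long sides are flat. Origin at the centre of its underside, z up. At the start it lies on the board between the containers, about 15 mm from each: no room for fingers until they are gone
- red_pad: red rubber disc, 72 mm across and 3 mm thick, fixed on the wooden board: home of the red container, which stands on its centre at the start. Which pad lies where on the board changes. Origin at the centre of its underside, z up; its top is 3 mm above the origin and 9 mm above the bench
- blue_pad: blue rubber disc, 72 mm across and 3 mm thick, fixed on the wooden board: home of the blue container, which stands on its centre at the start. Which pad lies where on the board changes. Origin at the centre of its underside, z up; its top is 3 mm above the origin and 9 mm above the bench
- yellow_pad: yellow rubber disc, 72 mm across and 3 mm thick, fixed on the wooden board: home of the yellow container, which stands on its centre at the start. Which pad lies where on the board changes. Origin at the centre of its underside, z up; its top is 3 mm above the origin and 9 mm above the bench
- side_mat: green mat, 300 mm (its x) by 120 mm (its y), 4 mm thick, fixed flat on the bench, on the left or on the right: the side area, with room for the three containers in a row along its x (90 mm apart). Origin at the centre of its underside, z up; its top is 4 mm above the origin
- plate: light stone surface plate, 200 mm (its x) by 150 mm (its y), 40 mm thick, fixed on the bench on the other side of the board from the mat; a black outline 84 mm (its x) by 74 mm (its y) is drawn round the middle of its top. Origin at the centre of its underside, z up; its top is 40 mm above the origin
- board: fixed wooden board on the bench carrying the three pads and the V-block, 166 mm (its x) by 216 mm (its y), 6 mm thick, with a lip 10 mm thick and 30 mm high along its far edge, 47 to 57 mm beyond the origin in +x. Origin at bench height where the V-block stands at the start, z up. The pads' centres lie 64 mm to either side (+y and -y) and 68 mm in front (-x) of it

How it is judged:
By the outcome, as a careful person would: the job done as asked, in the order asked, and still so for the second after the job is handed in, with the robot touching nothing.
It also fails if it takes over 138 s, if anything falls off the work surface, if the arm or the gripper's body presses on something with over 40 N, if the wrist force passes 120 N, or if a joint passes its speed limit or range.

ROBOT

A 6-joint arm with a two-finger parallel gripper is mounted at the origin on the work surface. World frame = base frame: x ahead of the robot, y to its left, z up, the work surface at z = 0. Lengths are in m, angles in rad, forces in N, time in s.
With the tool pointing down it reaches from about 0.25 to 0.725 m from the base axis. Payload 4 kg.
Tool frame: the origin (TCP) lies at the very end of the fingers, on their centre line; the grasp point (between the pads) lies 19 mm behind it; z points along the fingers, y is the line along which they close (so a half turn about z gives the same grasp; the last joint's range is limited). The gripper opens to 85 mm and grips with 20 to 120 N. Pads are 22 mm wide; open, the fingers measure 114 mm over their backs; the gripper's body (76 mm by 85 mm) begins 54 mm behind the grasp point. The pads swing forward as they close: fully open they stand 13 mm farther back than shut.
Start: joints at [-1.164, 0.241, 0.005, 1.335, 0, 1.571], TCP at [0.198, -0.459, 0.205] pointing down, gripper open.
Joint ranges: [-2.72, 2.72], [-1.05, 1.87], [-1.09, 1.28], [-1.99, 2.15], [-1.42, 1.44], [-3.14, 3.14]. Speed limits (rad/s): [2.79, 2.79, 3.14, 3.14, 3.14, 3.14].

INTERFACE

Orientations are given as a rotation vector (axis times angle).
In Python, from station import env gives the robot as it stands. The module is installed in compiled form; this text tells all that it offers.
- The arm moves only by the shell command python3 -m pendant 'ROWS'. ROWS is JSON, a list of rows, each a list of 3 entries, a list of its own where there are three numbers: the turn, a rotation vector about the tool's x, y, z in degrees, then the shift along the tool's x, y, z in cm, then the opening, from 0 (shut) to 1 (fully open). In form: [[[rx, ry, rz], [x, y, z], fingers], ...]. A call has 1 to 12 rows; each row is the pose to reach, as a shift and turn from the pose commanded when the call began, along the tool's axes at that moment; what a row does not reach only later rows make up. A row lasts 1/10 s, in which the tool goes at most 50 mm and 8.59 degrees, less where a joint would pass 70% of its speed; a pose out of reach is approached as far as the arm can. A call with a gripper value outside its range is refused whole. The fingers move at their own pace and stop on an object; the grip force is fixed at half the most. Time passes only in rows, so rows that repeat a pose let the fingers close. It gives the time, the measured TCP pose, the force, the opening and the grip force at its end, in the units of the state.
- env.read_state(): the state, without advancing time (a new reading comes with each control period).
- env.capture(name): name is "scene" or "top"; returns a dict with "pixels" (480x640x3 uint8, blue, green, red), "mtx" (3x3 intrinsics, pixels), "rvec" (rotation vector, rad) and "tvec" (3), from world to camera coordinates, as OpenCV has them. Camera axes: x right, y down, z forward; pixel columns grow to the right and rows downward; lengths in m; the calibration is good to about 2 mm. A picture is of the moment at which its call begins. There is no depth.
- env.finish_job(): hands the job in; it is judged then, once.
The state is a dict: "clock": time; "q": joint angles; "qd": joint speeds; "effort": joint torques, N m; "position": TCP position; "ee_rot": TCP orientation; "force": force on the tool from outside, world axes, zero at the start; "ft_torque": the same for the moment, N m; "finger_gap": opening from 0.0 (shut) to 1.0 (fully open); "grasp_force": force on a finger pad.
Only numpy, scipy, OpenCV 4.12 (cv2) and the standard library are available. Lean on these libraries where they do the work, as an engineer would, in place of code of your own. Each camera call takes 0.05 s, during which the arm holds its last target. There are 200 camera calls.

## Working session

There is one attempt and no reset: what is moved stays moved. The work goes in short steps, Python scripts to look and compute and a shell command to move; the robot and the scene stay as the last step left them, time stands still between calls to the robot, and variables do not carry over. Pictures are saved under pics/ and viewed, at most 14 in all, crops included, and the job is handed in when it is done.

```bash
mkdir -p pics
python3 - <<'E'
from station import env
import cv2
for n in("scene","top"):
    c=env.capture(n); cv2.imwrite(f"pics/{n}0.png",c["pixels"]); print(n,c["mtx"].tolist(),c["rvec"],c["tvec"])
s=env.read_state(); print(s)
E
```

```text
scene [[485.1970879323103, 0.0, 321.5304421711761], [0.0, 485.1970879323103, 235.62076640630556], [0.0, 0.0, 1.0]] [ 0.57377447  2.56891886 -1.2914345 ] [ 0.519736   -0.09066596  1.2877111 ]
top [[480.441327260611, 0.0, 327.39492151530897], [0.0, 480.441327260611, 230.72689695889267], [0.0, 0.0, 1.0]] [ 2.11357698 -2.17292399  0.08276295] [0.03039428 0.56434595 0.7811613 ]
{'clock': 0.1, 'q': array([-1.16398277e+00,  2.41305777e-01,  3.86857079e-03,  1.33520890e+00,
       -3.31009778e-05,  1.57079631e+00]), 'qd': array([ 0.00077523,  0.00115747,  0.00406892,  0.0004969 , -0.0009732 ,
       -0.00068791]), 'effort': array([-3.25141882e-04, -3.73137546e+01,  2.53010327e+01,  1.08775040e-02,
       -1.20828490e-04, -3.85326011e-07]), 'position': array([ 0.19758984, -0.45863438,  0.20412161]), 'ee_rot': array([-3.07505797e+00, -6.34259285e-01,  6.37513352e-04]), 'force': array([-0.09933821,  0.32319872, -0.07936705]), 'ft_torque': array([ 0.03428042, -0.02104784, -0.01372494]), 'grasp_force': 0.0, 'finger_gap': 1.0016673769754636}
```

View pics/scene0.png

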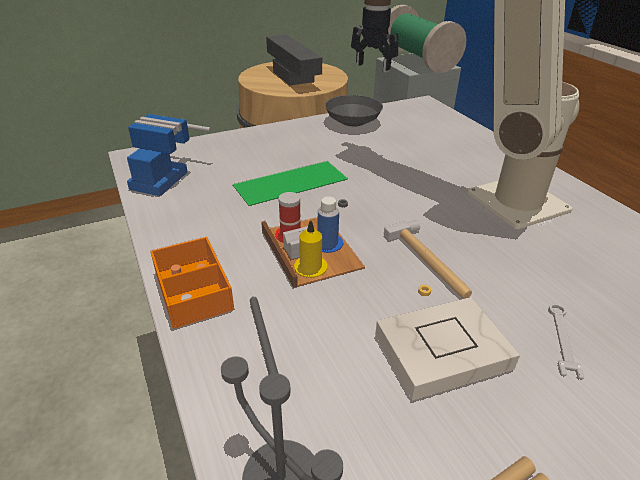

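View pics/top0.png

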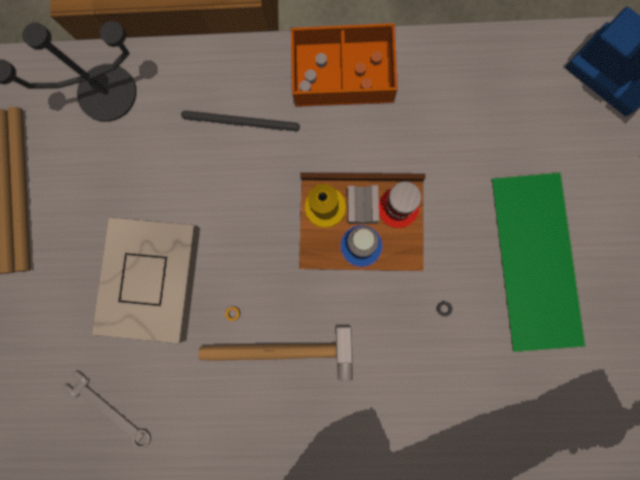

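The scene view shows red tin (289,218), blue spray (328,225), yellow oiler (311,250), the mat at (290,182) and the plate at (445,345). In the top view, yellow is at (325,205), the V-block at (363,203), red at (402,203), blue at (362,243), the mat at (540,260) and the outline at (143,280). I'll enlarge these areas to read pixels.

```bash
cat > h.py <<'E'
import numpy as np, cv2
from station import env
def cal(n):
    c=env.capture(n); return c
def ray(c,uv):
    R=cv2.Rodrigues(c["rvec"])[0]; o=-R.T@np.ravel(c["tvec"])
    p=cv2.undistortPoints(np.array([[uv]],float),c["mtx"],None)[0,0]
    return o,R.T@np.r_[p,1]
def atz(c,uv,z):
    o,d=ray(c,uv); return o+d*(z-o[2])/d[2]
def proj(c,P): return cv2.projectPoints(np.array(P,float).reshape(-1,3),c["rvec"],c["tvec"],c["mtx"],None)[0][:,0]
def tri(c1,a,c2,b):
    Ps=[c["mtx"]@np.c_[cv2.Rodrigues(c["rvec"])[0],np.ravel(c["tvec"])] for c in(c1,c2)]
    X=cv2.triangulatePoints(Ps[0],Ps[1],np.array(a,float),np.array(b,float)); return (X[:3]/X[3]).ravel()
E
python3 - <<'E'
import cv2
t=cv2.imread("pics/top0.png"); s=cv2.imread("pics/scene0.png")
def crop(i,x,y,w,h,k,n): cv2.imwrite(n,cv2.resize(i[y:y+h,x:x+w],None,fx=k,fy=k,interpolation=cv2.INTER_CUBIC))
crop(t,295,165,135,110,5,"pics/tb.png"); crop(s,225,155,150,135,4,"pics/sb.png"); 
crop(t,85,210,120,140,4,"pics/tp.png")
E
```

```text
(no output)
```

View pics/tb.png

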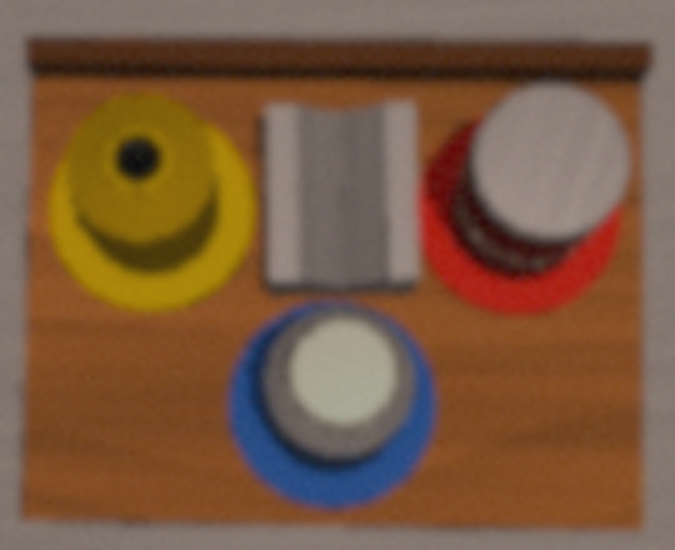

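View pics/sb.png

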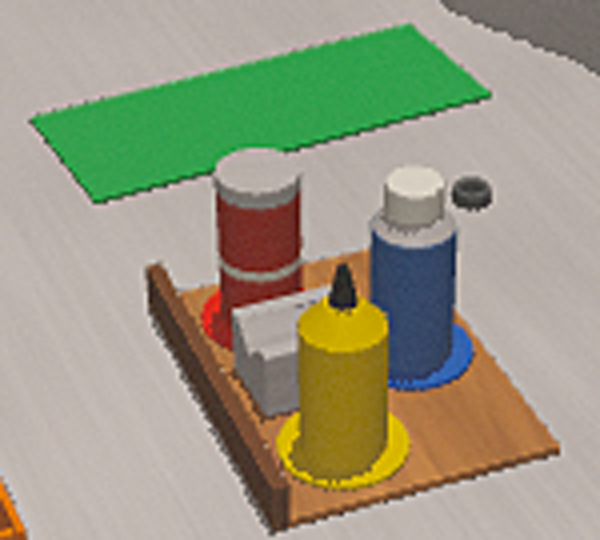

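View pics/tp.png

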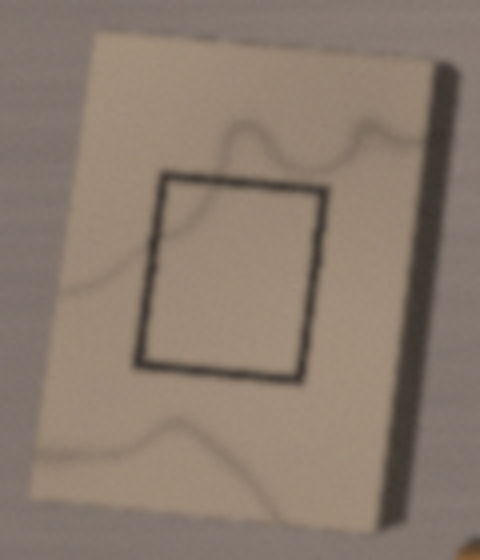

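Reading the crops:
- **Top crop (x5):** lid centre (550,160), nozzle tip (138,157), cap centre (343,371). Pad centres: red (520,211), yellow (152,208), blue (332,404). Block corners: (265,103), (415,100), (420,286), (266,286).
- **Scene crop (x4):** lid (258,163), nozzle tip (344,266), cap (415,178). Mat corners: (30,120), (412,24), (491,96), (98,202).
- **Plate crop:** outline corners (163,174), (328,188), (302,381), (137,366).

```bash
cat > m.py <<'E'
from h import *
np.set_printoptions(precision=4,suppress=True)
T=cal("top");S=cal("scene")
tb=lambda u,v:((u+.5)/5-.5+295,(v+.5)/5-.5+165)
sb=lambda u,v:((u+.5)/4-.5+225,(v+.5)/4-.5+155)
tp=lambda u,v:((u+.5)/4-.5+85,(v+.5)/4-.5+210)
for n,a,b in(("redlid",(550,160),(258,163)),("noz",(138,157),(344,266)),("cap",(343,371),(415,178)),("ypad",(152,208),(343,448))):
    print(n,tri(T,tb(*a),S,sb(*b)))
for n,a in(("red",(520,211)),("yel",(152,208)),("blue",(332,404))): print(n,"pad",atz(T,tb(*a),.009))
B=np.array([atz(T,tb(*a),.046) for a in((265,103),(415,100),(420,286),(266,286))]);print("blk",B,B.mean(0))
print("board front",atz(T,tb(23,518),.006),atz(T,tb(640,527),.006))
O=np.array([atz(T,tp(*a),.04) for a in((163,174),(328,188),(302,381),(137,366))]);print("outl",O,O.mean(0))
print("plate tri",tri(T,tp(163,174),S,(477,345)),tri(T,tp(328,188),S,(432,357)))
M=np.array([atz(T,a,.004) for a in((493,180),(560,174),(583,346),(514,350))]);print("mat",M,M.mean(0))
Q=np.array([tri(T,a,S,sb(*b)) for a,b in(((493,180),(98,202)),((560,174),(30,120)),((583,346),(412,24)),((514,350),(491,96)))]);print("mat tri",Q,Q.mean(0))
E
python3 m.py
```

```text
redlid [ 0.6054 -0.1081  0.1127]
noz [0.609  0.0173 0.1228]
cap [ 0.5408 -0.0421  0.124 ]
ypad [0.612  0.019  0.0045]
red pad [ 0.6061 -0.1097  0.009 ]
yel pad [0.6113 0.0188 0.009 ]
blue pad [ 0.5404 -0.042   0.009 ]
blk [[ 0.6396 -0.0217  0.046 ]
 [ 0.6389 -0.0721  0.046 ]
 [ 0.5759 -0.0714  0.046 ]
 [ 0.5774 -0.0202  0.046 ]] [ 0.6079 -0.0463  0.046 ]
board front [0.504  0.0665 0.006 ] [ 0.4952 -0.1465  0.006 ]
outl [[0.5362 0.3591 0.04  ]
 [0.5282 0.2879 0.04  ]
 [0.4477 0.2978 0.04  ]
 [0.4556 0.3683 0.04  ]] [0.4919 0.3283 0.04  ]
plate tri [0.5073 0.37   0.0649] [ 0.5203  0.3171 -0.0149]
mat [[ 0.6492 -0.2769  0.004 ]
 [ 0.6558 -0.3929  0.004 ]
 [ 0.3614 -0.4072  0.004 ]
 [ 0.3571 -0.2929  0.004 ]] [ 0.5059 -0.3425  0.004 ]
mat tri [[ 0.6508 -0.2788 -0.0015]
 [ 0.6589 -0.3964 -0.0017]
 [ 0.3614 -0.4072  0.0039]
 [ 0.3558 -0.2936  0.0003]] [ 0.5067 -0.344   0.0003]
```

Everything agrees: the board yaw is about -2.3° and the outline yaw about -6.6°. First I turn the tool to yaw 0 and go above the red tin.

```bash
python3 -m pendant '[[[0,0,8],[4.7,-1.5,0],1],[[0,0,16],[9.3,-2.9,0],1],[[0,0,23.3],[14,-4.4,0],1],[[0,0,23.3],[18.7,-5.8,0],1],[[0,0,23.3],[23.3,-7.3,0],1],[[0,0,23.3],[28,-8.8,0],1],[[0,0,23.3],[32.7,-10.2,0],1],[[0,0,23.3],[37.3,-11.7,0],1],[[0,0,23.3],[42,-13.1,0],1],[[0,0,23.3],[46.7,-14.6,0],1],[[0,0,23.3],[51.3,-16,0],1],[[0,0,23.3],[51.3,-16,0],1]]'; python3 -c "
from h import *
print(proj(cal('scene'),[[.606,-.109,.109],[.492,.328,.04]]), tri(cal('top'),((163.5)/4-.5+85,174.5/4-.5+210),cal('scene'),(432,357)))"
```

```text
clock: 1.4
position: [0.609, -0.1046, 0.203]
ee_rot: [-3.14, -0.01, 0.0]
force: [0.7, -0.3, 0.1]
finger_gap: 1.001
grasp_force: 0.0
[[289.07884889 196.7139113 ]
 [445.24300692 335.82099933]] [0.53847093 0.357682   0.03990173]
```

```bash
python3 -m pendant '[[[0,0,0.4],[-0.3,0.4,0],1],[[0,0,0.4],[-0.3,0.4,4],1],[[0,0,0.4],[-0.3,0.4,8],1],[[0,0,0.4],[-0.3,0.4,11],1],[[0,0,0.4],[-0.3,0.4,13],1],[[0,0,0.4],[-0.3,0.4,14.8],1],[[0,0,0.4],[-0.3,0.4,14.8],1]]'
```

```text
clock: 2.25
position: [0.599, -0.1147, 0.0546]
ee_rot: [-3.141, 0.016, 0.009]
force: [-0.1, 0.8, -0.4]
finger_gap: 1.006
grasp_force: 0.0
```

```bash
python3 -m pendant '[[[0,0,0],[0,0,0],1],[[0,0,0],[0,0,0],1]]'
```

```text
clock: 2.45
position: [0.6034, -0.1144, 0.0588]
ee_rot: [3.141, -0.013, 0.005]
force: [-0.0, 0.1, 0.5]
finger_gap: 0.999
grasp_force: 0.0
```

```bash
python3 -m pendant '[[[0,0,0],[0.2,-0.5,0.2],1],[[0,0,0],[0.2,-0.5,0.2],1],[[0,0,0],[0.2,-0.5,0.2],1]]';  python3 -m pendant '[[[0,0,0],[0,0,0],1]]'
```

```text
clock: 2.75
position: [0.605, -0.108, 0.0554]
ee_rot: [3.141, -0.01, 0.001]
force: [-0.5, -0.6, -0.2]
finger_gap: 0.999
grasp_force: 0.0
clock: 2.85
position: [0.6049, -0.1081, 0.0551]
ee_rot: [3.141, -0.01, 0.0]
force: [-0.7, -0.5, -0.5]
finger_gap: 0.998
grasp_force: 0.0
```

```bash
python3 -m pendant '[[[0,0,0],[0,0,0],0],[[0,0,0],[0,0,0],0],[[0,0,0],[0,0,0],0],[[0,0,0],[0,0,0],0],[[0,0,0],[0,0,0],0],[[0,0,0],[0,0,0],0],[[0,0,0],[0,0,-0.5],0],[[0,0,0],[0,0,-1.5],0],[[0,0,0],[0,0,-3],0],[[0,0,0],[0,0,-4.5],0],[[0,0,0],[0,0,-5],0],[[0,0,0],[0,0,-5],0]]'
```

```text
clock: 4.05
position: [0.6054, -0.1084, 0.106]
ee_rot: [3.141, -0.011, 0.003]
force: [-0.1, -0.2, -2.5]
finger_gap: 0.552
grasp_force: 61.9
```

```bash
python3 -m pendant '[[[0,0,0],[-0.1,1,0],0],[[0,0,0],[-0.2,4,0],0],[[0,0,0],[-0.3,7.5,0],0],[[0,0,0],[-0.4,11,0],0],[[0,0,0],[-0.6,14.5,0],0],[[0,0,0],[-0.7,18,0],0],[[0,0,0],[-0.8,21,0],0],[[0,0,0],[-0.9,22.6,0],0],[[0,0,0],[-0.9,23.1,0],0],[[0,0,0],[-0.9,23.1,0],0],[[0,0,0],[-0.9,23.1,0],0],[[0,0,0],[-0.9,23.1,0],0]]'
python3 -m pendant '[[[0,0,0],[0,0,1.5],0],[[0,0,0],[0,0,3.5],0],[[0,0,0],[0,0,4.6],0],[[0,0,0],[0,0,5.0],0],[[0,0,0],[0,0,5.2],0],[[0,0,0],[0,0,5.4],0],[[0,0,0],[0,0,5.4],0],[[0,0,0],[0,0,5.4],0],[[0,0,0],[0,0,5.4],0]]'
```

```text
clock: 5.25
position: [0.5945, -0.3375, 0.105]
ee_rot: [-3.141, 0.008, 0.0]
force: [0.2, -0.0, -2.4]
finger_gap: 0.549
grasp_force: 62.1
clock: 6.15
position: [0.5944, -0.3395, 0.0515]
ee_rot: [3.141, -0.011, 0.001]
force: [-0.9, 0.3, -2.3]
finger_gap: 0.55
grasp_force: 62.1
```

```bash
python3 -m pendant '[[[0,0,0],[0,0,0.1],0],[[0,0,0],[0,0,0.1],0],[[0,0,0],[0,0,0.1],1],[[0,0,0],[0,0,0.1],1],[[0,0,0],[0,0,0.1],1],[[0,0,0],[0,0,0.1],1],[[0,0,0],[0,0,-1],1],[[0,0,0],[0,0,-4],1],[[0,0,0],[0,0,-8],1],[[0,0,0],[0,0,-12],1],[[0,0,0],[0,0,-15],1],[[0,0,0],[0,0,-15],1]]'
python3 - <<'E'
from h import *
c=cal("top"); cv2.imwrite("pics/t1.png",c["pixels"])
E
```

```text
clock: 7.35
position: [0.5968, -0.3408, 0.2088]
ee_rot: [3.135, -0.011, 0.017]
force: [0.4, 0.1, 0.2]
finger_gap: 1.001
grasp_force: 0.0
```

View pics/t1.png

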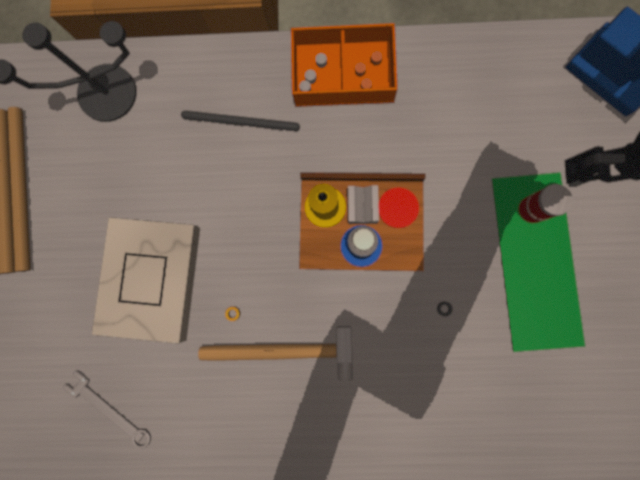

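The red tin stands on the mat at about (540,205), and the red pad is free at (399,208). Next is the blue can.

```bash
python3 -m pendant '[[[0,0,0],[-0.9,-4,0],1],[[0,0,0],[-1.8,-8.5,0],1],[[0,0,0],[-2.5,-13,0],1],[[0,0,0],[-3.4,-17.5,0],1],[[0,0,0],[-4.2,-22,0],1],[[0,0,0],[-5,-26,0],1],[[0,0,0],[-5.4,-29,0],1],[[0,0,0],[-5.4,-29.7,0],1],[[0,0,0],[-5.4,-29.7,0],1],[[0,0,0],[-5.4,-29.7,0],1],[[0,0,0],[-5.4,-29.7,0],1],[[0,0,0],[-5.4,-29.7,0],1]]'
```

```text
clock: 8.6
position: [0.5423, -0.0431, 0.2006]
ee_rot: [3.141, -0.014, -0.001]
force: [-0.5, 1.0, -0.6]
finger_gap: 0.997
grasp_force: 0.0
```

```bash
python3 -m pendant '[[[0,0,0],[-0.1,0,4],1],[[0,0,0],[-0.1,0,8],1],[[0,0,0],[-0.1,0,11],1],[[0,0,0],[-0.1,0,13],1],[[0,0,0],[-0.1,0,14.2],1],[[0,0,0],[-0.1,0,14.5],1],[[0,0,0],[-0.1,0,14.5],1],[[0,0,0],[-0.1,0,14.5],1],[[0,0,0],[-0.1,0,14.5],1]]'
```

```text
clock: 9.5
position: [0.5423, -0.042, 0.0573]
ee_rot: [3.141, -0.011, 0.004]
force: [-0.0, -0.3, 0.6]
finger_gap: 0.998
grasp_force: 0.0
```

```bash
python3 -m pendant '[[[0,0,0],[0,0,0],0],[[0,0,0],[0,0,0],0],[[0,0,0],[0,0,0],0],[[0,0,0],[0,0,0],0],[[0,0,0],[0,0,0],0],[[0,0,0],[0,0,0],0],[[0,0,0],[0,0,-0.5],0],[[0,0,0],[0,0,-1.5],0],[[0,0,0],[0,0,-3],0],[[0,0,0],[0,0,-4.5],0],[[0,0,0],[0,0,-5],0],[[0,0,0],[0,0,-5],0]]'
python3 -m pendant '[[[0,0,0],[-0.5,1.2,0],0],[[0,0,0],[-1.8,4.5,0],0],[[0,0,0],[-3.3,8,0],0],[[0,0,0],[-4.9,12,0],0],[[0,0,0],[-6.5,16,0],0],[[0,0,0],[-8.1,20,0],0],[[0,0,0],[-9.8,24,0],0],[[0,0,0],[-11.2,27.5,0],0],[[0,0,0],[-12.2,30,0],0],[[0,0,0],[-12.5,30.6,0],0],[[0,0,0],[-12.5,30.6,0],0],[[0,0,0],[-12.5,30.6,0],0]]'
```

```text
clock: 10.7
position: [0.5417, -0.0419, 0.1067]
ee_rot: [3.141, -0.011, 0.002]
force: [-0.3, 0.1, -2.0]
finger_gap: 0.53
grasp_force: 61.6
clock: 11.9
position: [0.4135, -0.3461, 0.1052]
ee_rot: [-3.14, 0.011, 0.002]
force: [0.6, 0.1, -1.1]
finger_gap: 0.532
grasp_force: 61.8
```

```bash
python3 -m pendant '[[[0,0,0],[0,0,1.5],0],[[0,0,0],[0,0,3.5],0],[[0,0,0],[0,0,4.6],0],[[0,0,0],[0,0,5.0],0],[[0,0,0],[0,0,5.2],0],[[0,0,0],[0,0,5.4],0],[[0,0,0],[0,0,5.5],0],[[0,0,0],[0,0,5.5],0],[[0,0,0],[0,0,5.5],0]]'
```

```text
clock: 12.8
position: [0.4147, -0.3472, 0.0518]
ee_rot: [3.141, -0.011, 0.003]
force: [-0.6, 2.5, 3.2]
finger_gap: 0.529
grasp_force: 62.2
```

```bash
python3 -m pendant '[[[0,0,0],[0,0,0],1],[[0,0,0],[0,0,0],1],[[0,0,0],[0,0,0],1],[[0,0,0],[0,0,0],1],[[0,0,0],[0,0,-1],1],[[0,0,0],[0,0,-4],1],[[0,0,0],[0,0,-8],1],[[0,0,0],[0,0,-12],1],[[0,0,0],[0,0,-15],1],[[0,0,0],[0,0,-15],1],[[0,0,0],[0,0,-15],1]]'
```

```text
clock: 13.9
position: [0.4145, -0.3474, 0.2022]
ee_rot: [3.14, -0.011, 0.003]
force: [0.9, -0.0, -0.2]
finger_gap: 0.999
grasp_force: 0.0
```

```bash
python3 -m pendant '[[[0,0,0],[2,-3.7,0],1],[[0,0,0],[4,-7.4,0],1],[[0,0,0],[6,-11.2,0],1],[[0,0,0],[8,-15,0],1],[[0,0,0],[10,-18.7,0],1],[[0,0,0],[12,-22.4,0],1],[[0,0,0],[14,-26.1,0],1],[[0,0,0],[16,-30,0],1],[[0,0,0],[18,-33.6,0],1],[[0,0,0],[19.4,-36.2,0],1],[[0,0,0],[19.6,-36.6,0],1],[[0,0,0],[19.6,-36.6,0],1]]'
python3 -m pendant '[[[0,0,0],[0,0,1],1],[[0,0,0],[0,0,4],1],[[0,0,0],[0,0,8],1],[[0,0,0],[0,0,11],1],[[0,0,0],[0,0,13],1],[[0,0,0],[0,0,14.2],1],[[0,0,0],[0,0,14.6],1],[[0,0,0],[0,0,14.6],1],[[0,0,0],[0,0,14.6],1],[[0,0,0],[0,0,14.6],1]]'
```

```text
clock: 15.1
position: [0.6117, 0.0084, 0.1989]
ee_rot: [-3.134, -0.017, 0.006]
force: [0.3, -0.1, 1.0]
finger_gap: 1.002
grasp_force: 0.0
clock: 16.1
position: [0.6137, 0.0088, 0.0564]
ee_rot: [-3.133, -0.016, -0.004]
force: [1.0, 0.1, -0.6]
finger_gap: 0.998
grasp_force: 0.0
```

```bash
python3 -m pendant '[[[0,0,0.6],[-0.3,-1,0],1],[[0,0,0.6],[-0.3,-1,0],1],[[0,0,0.6],[-0.3,-1,0],1],[[0,0,0.6],[-0.3,-1,0],1]]'
```

```text
clock: 16.5
position: [0.6096, 0.0119, 0.0551]
ee_rot: [-3.128, -0.02, 0.0]
force: [-0.1, -0.1, 0.3]
finger_gap: 1.002
grasp_force: 0.0
```

```bash
python3 -m pendant '[[[0,0,0],[0,0,0],1],[[0,0,0],[0,0,0],1]]'; python3 -c "
from h import *
s=env.read_state();print(s['q'],s['position'],s['ee_rot'],s['effort'])"
```

```text
clock: 16.7
position: [0.6096, 0.0119, 0.055]
ee_rot: [-3.128, -0.019, 0.0]
force: [-1.1, 0.1, 0.1]
finger_gap: 1.001
grasp_force: 0.0
[0.01197265 0.55326176 0.07176149 1.08953112 0.01384744 3.14112358] [0.60961532 0.01186751 0.05496813] [-3.12768625e+00 -1.94546049e-02  4.92156756e-04] [ 1.27927671e-02 -4.95521986e+01  2.31704575e+01  3.66083616e-03
  4.52827290e-02 -1.04239808e-05]
```

Joint 6 is at its limit (q6 = q1 − yaw + π), so a slightly positive yaw is needed here. I'll work out the correction.

```bash
cat > g.py <<'E'
import sys
from h import *
from scipy.spatial.transform import Rotation as Ro
# usage: g.py x y z yawdeg -> turn (deg), shift (cm) from the measured pose
x,y,z,w=map(float,sys.argv[1:5]); s=env.read_state()
R=Ro.from_rotvec(s["ee_rot"]); G=Ro.from_euler("z",w,degrees=True)*Ro.from_euler("x",180,degrees=True)
print(np.round((R.inv()*G).as_rotvec(degrees=True),2),np.round(R.inv().apply(np.array([x,y,z])-s["position"])*100,2))
E
python3 g.py .6105 .0185 .0555 4
```

```text
[-0.79 -0.01 -3.29] [ 0.1  -0.66 -0.04]
```

```bash
python3 -m pendant '[[[-0.8,0,-3.3],[0.1,-0.7,0],1],[[-0.8,0,-3.3],[0.1,-0.7,0],1],[[-0.8,0,-3.3],[0.1,-0.7,0],1],[[-0.8,0,-3.3],[0.1,-0.7,0],1]]'; python3 g.py .6105 .0185 .0555 4
```

```text
clock: 17.1
position: [0.6105, 0.0186, 0.0551]
ee_rot: [3.14, 0.109, 0.0]
force: [0.2, 0.2, -0.3]
finger_gap: 1.002
grasp_force: 0.0
[ 0.01 -0.01 -0.04] [ 0.    0.01 -0.04]
```

```bash
python3 -m pendant '[[[0,0,0],[0,0,0],0],[[0,0,0],[0,0,0],0],[[0,0,0],[0,0,0],0],[[0,0,0],[0,0,0],0],[[0,0,0],[0,0,0],0],[[0,0,0],[0,0,-0.5],0],[[0,0,0],[0,0,-1.5],0],[[0,0,0],[0,0,-3.5],0],[[0,0,0],[0,0,-5.5],0],[[0,0,0],[0,0,-7.5],0],[[0,0,0],[0,0,-8],0],[[0,0,0],[0,0,-8],0]]'
python3 -m pendant '[[[0,0,0],[-0.4,1,0],0],[[0,0,0],[-1.6,4.4,0],0],[[0,0,0],[-3.1,8.5,0],0],[[0,0,0],[-4.7,13,0],0],[[0,0,0],[-6.4,17.5,0],0],[[0,0,0],[-8,22,0],0],[[0,0,0],[-9.6,26.4,0],0],[[0,0,0],[-11.1,30.5,0],0],[[0,0,0],[-12.3,33.7,0],0],[[0,0,0],[-12.8,35.1,0],0],[[0,0,0],[-12.9,35.4,0],0],[[0,0,0],[-12.9,35.4,0],0]]'; python3 -m pendant '[[[0,0,0],[0,0,0],0],[[0,0,0],[0,0,0],0],[[0,0,0],[0,0,0],0]]'; python3 g.py .5055 -.343 .051 4
```

```text
clock: 18.3
position: [0.6111, 0.0189, 0.1361]
ee_rot: [3.14, 0.11, 0.003]
force: [0.7, 0.0, -2.4]
finger_gap: 0.522
grasp_force: 61.6
clock: 19.5
position: [0.5059, -0.3428, 0.1341]
ee_rot: [-3.138, -0.109, 0.002]
force: [0.5, 0.7, -1.8]
finger_gap: 0.522
grasp_force: 61.7
clock: 19.8
position: [0.5072, -0.342, 0.1352]
ee_rot: [-3.14, -0.113, -0.001]
force: [-0.2, -0.0, -3.0]
finger_gap: 0.522
grasp_force: 61.7
[ 0.   -0.02  0.13] [-0.18  0.09  8.42]
```

```bash
python3 -m pendant '[[[0,0,0],[-0.2,0.1,1.5],0],[[0,0,0],[-0.2,0.1,4],0],[[0,0,0],[-0.2,0.1,6],0],[[0,0,0],[-0.2,0.1,7.4],0],[[0,0,0],[-0.2,0.1,8],0],[[0,0,0],[-0.2,0.1,8.3],0],[[0,0,0],[-0.2,0.1,8.4],0],[[0,0,0],[-0.2,0.1,8.4],0],[[0,0,0],[-0.2,0.1,8.4],0]]'; python3 -m pendant '[[[0,0,0],[0,0,0],1],[[0,0,0],[0,0,0],1],[[0,0,0],[0,0,0],1],[[0,0,0],[0,0,0],1],[[0,0,0],[0,0,-1],1],[[0,0,0],[0,0,-4],1],[[0,0,0],[0,0,-8],1],[[0,0,0],[0,0,-12],1],[[0,0,0],[0,0,-15],1],[[0,0,0],[0,0,-15],1],[[0,0,0],[0,0,-15],1]]'; python3 g.py .608 -.046 .2 177.7
```

```text
clock: 20.7
position: [0.5053, -0.3448, 0.0521]
ee_rot: [3.139, 0.11, 0.003]
force: [0.8, 0.2, -1.5]
finger_gap: 0.519
grasp_force: 61.8
clock: 21.8
position: [0.5052, -0.3447, 0.2026]
ee_rot: [3.138, 0.11, 0.004]
force: [0.0, 0.2, -0.6]
finger_gap: 1.002
grasp_force: 0.0
[ 2.2000e-01  1.5000e-01 -1.7369e+02] [ 12.35 -29.08   0.23]
```

```bash
python3 -m pendant '[[[0,0,-8],[1,-2.5,0],1],[[0,0,-16],[2.2,-5.2,0],1],[[0,0,-24],[3.4,-8,0],1],[[0,0,-32],[4.6,-11,0],1],[[0,0,-40],[5.9,-14,0],1],[[0,0,-48],[7.2,-17,0],1],[[0,0,-56],[8.5,-20,0],1],[[0,0,-64],[9.8,-23,0],1],[[0,0,-72],[11,-26,0],1],[[0,0,-80],[11.9,-28,0],1],[[0,0,-88],[12.3,-29,0],1],[[0,0,-96],[12.3,-29.1,0],1]]'; python3 -m pendant '[[[0,0,-8],[0,0,0],1],[[0,0,-16],[0,0,0],1],[[0,0,-24],[0,0,0],1],[[0,0,-32],[0,0,0],1],[[0,0,-40],[0,0,0],1],[[0,0,-48],[0,0,0],1],[[0,0,-56],[0,0,0],1],[[0,0,-64],[0,0,0],1],[[0,0,-72],[0,0,0],1],[[0,0,-77.7],[0,0,0],1],[[0,0,-77.7],[0,0,0],1],[[0,0,-77.7],[0,0,0],1]]'
python3 - <<'E'
from h import *
c=cal("top"); cv2.imwrite("pics/t2.png",cv2.resize(c["pixels"][165:365,290:590],None,fx=2.5,fy=2.5,interpolation=cv2.INTER_CUBIC))
E
python3 g.py .608 -.046 .03 177.7
```

```text
clock: 23.0
position: [0.6062, -0.0434, 0.1987]
ee_rot: [-2.007, -2.413, 0.003]
force: [0.0, -0.1, -1.2]
finger_gap: 0.999
grasp_force: 0.0
clock: 24.2
position: [0.6062, -0.0454, 0.1997]
ee_rot: [-0.066, -3.138, -0.0]
force: [0.8, 0.3, 0.6]
finger_gap: 1.0
grasp_force: 0.0
[ 0.   -0.1  -0.09] [-0.19 -0.05 17.  ]
```

View pics/t2.png

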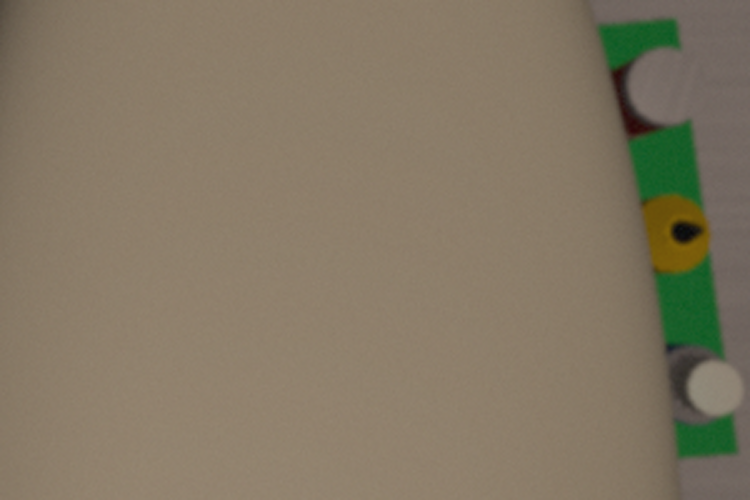

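All three containers stand upright on the mat. Now I go down to the V-block.

```bash
python3 -m pendant '[[[0,0,0],[-0.2,0,4],1],[[0,0,0],[-0.2,0,8],1],[[0,0,0],[-0.2,0,12],1],[[0,0,0],[-0.2,0,15],1],[[0,0,0],[-0.2,0,17],1],[[0,0,0],[-0.2,0,18.2],1],[[0,0,0],[-0.2,0,18.6],1],[[0,0,0],[-0.2,0,18.6],1],[[0,0,0],[-0.2,0,18.6],1],[[0,0,0],[-0.2,0,18.6],1]]'; python3 g.py .608 -.046 .014 177.7
```

```text
clock: 25.25
position: [0.6102, -0.0457, 0.0167]
ee_rot: [0.063, 3.138, -0.0]
force: [-0.7, -0.5, -0.3]
finger_gap: 0.999
grasp_force: 0.0
[-0.01  0.18  0.  ] [ 0.22 -0.04  0.27]
```

```bash
python3 -m pendant '[[[0,0,0],[0.1,0,0.1],1],[[0,0,0],[0.1,0,0.1],1],[[0,0,0],[0.1,0,0.1],0],[[0,0,0],[0.1,0,0.1],0],[[0,0,0],[0.1,0,0.1],0],[[0,0,0],[0.1,0,0.1],0],[[0,0,0],[0.1,0,0.1],0],[[0,0,0],[0.1,0,0.1],0],[[0,0,0],[0.1,0,0.1],0]]'; python3 g.py .608 -.046 .114 177.7
```

```text
clock: 26.15
position: [0.6083, -0.0458, 0.0149]
ee_rot: [0.063, 3.14, -0.001]
force: [-2.1, -1.0, 5.7]
finger_gap: 0.552
grasp_force: 60.8
[-0.03  0.07  0.01] [ 0.02 -0.03 -9.91]
```

```bash
python3 -m pendant '[[[0,0,0],[0,0,-0.5],0],[[0,0,0],[0,0,-1.5],0],[[0,0,0],[0,0,-3.5],0],[[0,0,0],[0,0,-6],0],[[0,0,0],[0,0,-8.5],0],[[0,0,0],[0,0,-10],0],[[0,0,0],[0,0,-10.5],0],[[0,0,0],[0,0,-10.5],0],[[0,0,0],[0,0,-10.5],0]]'; python3 g.py .492 .3283 .12 173.3
```

```text
clock: 27.05
position: [0.607, -0.0455, 0.1178]
ee_rot: [-0.063, -3.139, -0.0]
force: [-0.5, 0.0, -5.1]
finger_gap: 0.544
grasp_force: 62.3
[-0.   -0.13  4.41] [12.98 36.89 -0.19]
```

```bash
python3 -m pendant '[[[0,0,0.5],[0.4,1,-0.2],0],[[0,0,1],[1.5,4.3,-0.2],0],[[0,0,1.5],[3,8.5,-0.2],0],[[0,0,2],[4.6,13,-0.2],0],[[0,0,2.5],[6.2,17.5,-0.2],0],[[0,0,3],[7.7,22,-0.2],0],[[0,0,3.5],[9.3,26.5,-0.2],0],[[0,0,4],[10.9,31,-0.2],0],[[0,0,4.4],[12.1,34.4,-0.2],0],[[0,0,4.4],[12.8,36.4,-0.2],0],[[0,0,4.4],[13,36.9,-0.2],0],[[0,0,4.4],[13,36.9,-0.2],0]]'; python3 -m pendant '[[[0,0,0],[0,0,0],0],[[0,0,0],[0,0,0],0],[[0,0,0],[0,0,0],0]]'; python3 g.py .492 .3283 .0495 173.3
```

```text
clock: 28.25
position: [0.4915, 0.3291, 0.1202]
ee_rot: [-0.18, -3.135, 0.002]
force: [0.1, -0.4, -4.7]
finger_gap: 0.54
grasp_force: 62.6
clock: 28.55
position: [0.4933, 0.3271, 0.1211]
ee_rot: [0.186, 3.136, -0.001]
force: [-1.2, -0.1, -4.2]
finger_gap: 0.548
grasp_force: 62.6
[-0.02  0.01 -0.1 ] [0.14 0.1  7.16]
```

```bash
python3 -m pendant '[[[0,0,0],[0.1,0.1,1.5],0],[[0,0,0],[0.1,0.1,3.5],0],[[0,0,0],[0.1,0.1,5.3],0],[[0,0,0],[0.1,0.1,6.2],0],[[0,0,0],[0.1,0.1,6.6],0],[[0,0,0],[0.1,0.1,6.9],0],[[0,0,0],[0.1,0.1,7.1],0],[[0,0,0],[0.1,0.1,7.1],0],[[0,0,0],[0.1,0.1,7.1],0],[[0,0,0],[0.1,0.1,7.1],0]]'; python3 g.py .492 .3283 .0489 173.3
```

```text
clock: 29.55
position: [0.4923, 0.3297, 0.0506]
ee_rot: [0.183, 3.135, 0.001]
force: [-0.6, 0.5, -4.5]
finger_gap: 0.544
grasp_force: 62.6
[0.04 0.06 0.02] [ 0.01 -0.14  0.17]
```

```bash
python3 -m pendant '[[[0,0,0],[0,-0.1,0.1],0],[[0,0,0],[0,-0.1,0.2],0],[[0,0,0],[0,-0.1,0.2],0],[[0,0,0],[0,-0.1,0.2],0]]'; python3 -m pendant '[[[0,0,0],[0,0,0],1],[[0,0,0],[0,0,0],1],[[0,0,0],[0,0,0],1],[[0,0,0],[0,0,0],1],[[0,0,0],[0,0,-2],1],[[0,0,0],[0,0,-6],1],[[0,0,0],[0,0,-10],1],[[0,0,0],[0,0,-14],1],[[0,0,0],[0,0,-15],1],[[0,0,0],[0,0,-15],1],[[0,0,0],[0,0,-15],1]]'
python3 - <<'E'
from h import *
c=cal("scene"); k=cv2.resize(c["pixels"][285:405,365:525],None,fx=5,fy=5,interpolation=cv2.INTER_CUBIC); cv2.imwrite("pics/s3.png",k)
E
python3 g.py .492 .3283 .2 173.3
```

```text
clock: 29.95
position: [0.492, 0.3286, 0.049]
ee_rot: [0.183, 3.135, 0.001]
force: [-2.6, -1.4, 3.1]
finger_gap: 0.541
grasp_force: 64.2
clock: 31.05
position: [0.4912, 0.3281, 0.1967]
ee_rot: [-0.183, -3.135, 0.002]
force: [0.0, -0.5, -0.4]
finger_gap: 0.998
grasp_force: 0.0
[-0.14 -0.15  0.01] [-0.11  0.06 -0.42]
```

View pics/s3.png

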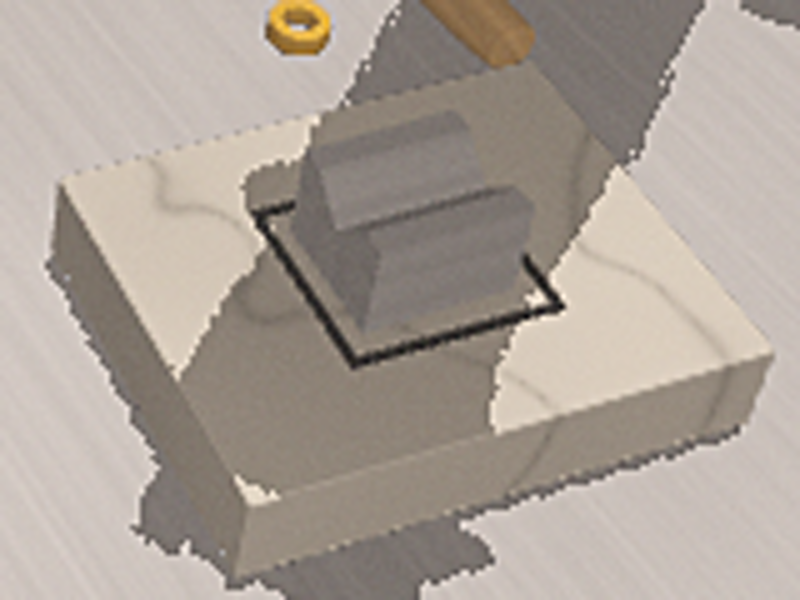

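```bash
python3 g.py .5053 -.3448 .2 180
```

```text
[-0.13 -0.16 -6.69] [ -9.27 -66.64  -0.28]
```

```bash
python3 -m pendant '[[[0,0,-1],[-0.6,-4.5,0],1],[[0,0,-2],[-1.3,-9.4,0],1],[[0,0,-3],[-2,-14.3,0],1],[[0,0,-4],[-2.7,-19.2,0],1],[[0,0,-5],[-3.4,-24.1,0],1],[[0,0,-6],[-4,-29,0],1],[[0,0,-6.7],[-4.7,-33.9,0],1],[[0,0,-6.7],[-5.4,-38.8,0],1],[[0,0,-6.7],[-6.1,-43.7,0],1],[[0,0,-6.7],[-6.8,-48.6,0],1],[[0,0,-6.7],[-7.4,-53.5,0],1],[[0,0,-6.7],[-8,-57,0],1]]'; python3 -m pendant '[[[0,0,0],[0,0,0],1],[[0,0,0],[0,0,0],1],[[0,0,0],[0,0,0],1]]'; python3 g.py .5053 -.3448 .2 180
```

```text
clock: 32.3
position: [0.5031, -0.2495, 0.1955]
ee_rot: [-0.003, -3.138, -0.002]
force: [0.6, 0.6, 0.9]
finger_gap: 0.996
grasp_force: 0.0
clock: 32.6
position: [0.5042, -0.2457, 0.1967]
ee_rot: [0.002, -3.139, -0.003]
force: [-1.4, -0.6, 0.5]
finger_gap: 0.999
grasp_force: 0.0
[ 0.09 -0.13  0.06] [-0.1  -9.91 -0.34]
```

```bash
python3 -m pendant '[[[0,0,0],[-0.1,-4,0],1],[[0,0,0],[-0.1,-8,0],1],[[0,0,0],[-0.1,-9.9,0],1],[[0,0,0],[-0.1,-9.9,0],1],[[0,0,0],[-0.1,-9.9,0],1],[[0,0,0],[-0.1,-9.9,0],1]]'
python3 - <<'E'
from h import *
c=cal("top"); p=c["pixels"]; f=lambda a,k:cv2.resize(a,None,fx=k,fy=k,interpolation=cv2.INTER_CUBIC)
a=f(p[210:350,85:205],4);b=f(p[165:275,295:375],4); 
cv2.imwrite("pics/p4.png",a)
hsv=cv2.cvtColor(p,cv2.COLOR_BGR2HSV)
for n,lo,hi in(("red",0,6),("blue",100,125),("yel",22,32)):
    m=cv2.inRange(hsv,(lo,150,90),(hi,255,255)); m[:, :295]=0; m[:,430:]=0; m[:180]=0; m[275:]=0
    M=cv2.moments(m,True); x,y,w,h=cv2.boundingRect(m); u=(M["m10"]/M["m00"],M["m01"]/M["m00"]); print(n,M["m00"],(x,y,w,h),u,atz(c,u,.009))
E
python3 g.py .5053 -.3448 .051 180
```

```text
clock: 33.2
position: [0.5062, -0.344, 0.1981]
ee_rot: [0.004, -3.141, -0.001]
force: [0.8, 0.3, 0.2]
finger_gap: 0.996
grasp_force: 0.0
red 1297.0 (378, 187, 41, 41) (398.05011565150346, 207.2945258288358) [ 0.60524291 -0.10873189  0.009     ]
blue 1166.0 (342, 227, 39, 38) (360.9271012006861, 245.50514579759863) [ 0.54025122 -0.04187191  0.009     ]
yel 1261.0 (305, 187, 41, 40) (325.0087232355274, 206.53687549563838) [0.61067367 0.01876517 0.009     ]
[0.02 0.   0.15] [ 0.09 -0.07 14.72]
```

View pics/p4.png

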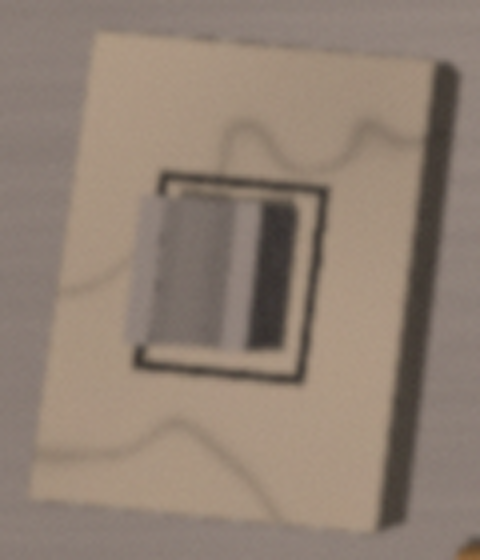

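The block stands in the outline; its top face corners in the crop are about (138,194), (260,203), (245,350), (125,344). I'll check them numerically, then go on with the yellow oiler.

```bash
python3 - <<'E'
from h import *
c=cal("top")
tp=lambda u,v:((u+.5)/4-.5+85,(v+.5)/4-.5+210)
B=np.array([atz(c,tp(*a),.08) for a in((138,194),(260,203),(245,350),(125,344))]);print(B.round(4),B.mean(0))
E
python3 -m pendant '[[[0,0,0],[0.1,-0.1,4],1],[[0,0,0],[0.1,-0.1,8],1],[[0,0,0],[0.1,-0.1,11],1],[[0,0,0],[0.1,-0.1,13.3],1],[[0,0,0],[0.1,-0.1,14.4],1],[[0,0,0],[0.1,-0.1,14.8],1],[[0,0,0],[0.1,-0.1,14.8],1],[[0,0,0],[0.1,-0.1,14.8],1],[[0,0,0],[0.1,-0.1,14.8],1]]';  python3 g.py .5053 -.3448 .0515 180
```

```text
[[0.5251 0.3505 0.08  ]
 [0.5201 0.3004 0.08  ]
 [0.4616 0.3055 0.08  ]
 [0.4652 0.3543 0.08  ]] [0.49297413 0.32765969 0.08      ]
clock: 34.2
position: [0.506, -0.3477, 0.0517]
ee_rot: [-0.0, 3.139, -0.003]
force: [-1.1, -1.1, -0.4]
finger_gap: 0.998
grasp_force: 0.0
[-0.1   0.16  0.01] [0.07 0.29 0.02]
```

Block centre is (0.493, 0.328), within 1 mm of the outline centre. Grasping the oiler.

```bash
python3 -m pendant '[[[0,0,0],[0,0.2,0],1],[[0,0,0],[0,0.2,0],1],[[0,0,0],[0,0.2,0],1],[[0,0,0],[0,0.2,0],0],[[0,0,0],[0,0.2,0],0],[[0,0,0],[0,0.2,0],0],[[0,0,0],[0,0.2,0],0],[[0,0,0],[0,0.2,0],0],[[0,0,0],[0,0.2,0],0]]'; python3 g.py .5053 -.3448 .0515 180; python3 -m pendant '[[[0,0,0],[0,0,-0.5],0],[[0,0,0],[0,0,-1.5],0],[[0,0,0],[0,0,-3],0],[[0,0,0],[0,0,-4.7],0],[[0,0,0],[0,0,-5.8],0],[[0,0,0],[0,0,-6],0],[[0,0,0],[0,0,-6],0],[[0,0,0],[0,0,-6],0]]'; python3 g.py .6107 .0188 .107 180
```

```text
clock: 35.1
position: [0.5053, -0.345, 0.0507]
ee_rot: [-0.001, 3.141, -0.0]
force: [0.4, 1.7, 5.6]
finger_gap: 0.522
grasp_force: 60.7
[-0.02  0.06  0.02] [-0.    0.02 -0.08]
clock: 35.9
position: [0.5044, -0.3446, 0.1092]
ee_rot: [0.0, -3.14, -0.001]
force: [1.3, 0.2, -2.2]
finger_gap: 0.52
grasp_force: 61.5
[ 0.05 -0.07  0.01] [-10.64  36.34   0.24]
```

```bash
python3 -m pendant '[[[0,0,0],[-0.3,1,0],0],[[0,0,0],[-1.3,4.4,0],0],[[0,0,0],[-2.5,8.6,0],0],[[0,0,0],[-3.8,13,0],0],[[0,0,0],[-5.1,17.5,0],0],[[0,0,0],[-6.4,22,0],0],[[0,0,0],[-7.7,26.4,0],0],[[0,0,0],[-9,30.8,0],0],[[0,0,0],[-10,34.2,0],0],[[0,0,0],[-10.5,35.9,0],0],[[0,0,0],[-10.6,36.3,0],0],[[0,0,0],[-10.6,36.3,0],0]]'; python3 -m pendant '[[[0,0,0],[0,0,0],0],[[0,0,0],[0,0,0],0],[[0,0,0],[0,0,0],0]]'; python3 g.py .6106 .0188 .0562 180
```

```text
clock: 37.1
position: [0.6103, 0.0182, 0.1095]
ee_rot: [0.002, -3.141, 0.001]
force: [0.1, -0.3, -2.7]
finger_gap: 0.521
grasp_force: 61.7
clock: 37.4
position: [0.6106, 0.0166, 0.1102]
ee_rot: [0.003, 3.141, -0.0]
force: [-0.5, 0.0, -2.3]
finger_gap: 0.519
grasp_force: 61.7
[-0.01  0.01 -0.11] [0.01 0.22 5.4 ]
```

```bash
python3 -m pendant '[[[0,0,0],[0,0.2,1],0],[[0,0,0],[0,0.2,2.7],0],[[0,0,0],[0,0.2,4],0],[[0,0,0],[0,0.2,4.7],0],[[0,0,0],[0,0.2,5.1],0],[[0,0,0],[0,0.2,5.3],0],[[0,0,0],[0,0.2,5.3],0],[[0,0,0],[0,0.2,5.3],0],[[0,0,0],[0,0.2,5.3],0],[[0,0,0],[0,0.2,5.3],0]]'; python3 g.py .6106 .0188 .0557 180
```

```text
clock: 38.4
position: [0.6113, 0.0201, 0.0576]
ee_rot: [-0.0, 3.14, -0.0]
force: [-0.0, 0.7, -2.2]
finger_gap: 0.524
grasp_force: 61.7
[-0.    0.07  0.01] [ 0.07 -0.13  0.19]
```

```bash
python3 -m pendant '[[[0,0,0],[0.05,-0.1,0.1],0],[[0,0,0],[0.05,-0.1,0.2],0],[[0,0,0],[0.05,-0.1,0.2],0],[[0,0,0],[0.05,-0.1,0.2],0]]'; python3 -m pendant '[[[0,0,0],[0,0,0],1],[[0,0,0],[0,0,0],1],[[0,0,0],[0,0,0],1],[[0,0,0],[0,0,0],1],[[0,0,0],[0,0,-1.5],1],[[0,0,0],[0,0,-5],1],[[0,0,0],[0,0,-9],1],[[0,0,0],[0,0,-13],1],[[0,0,0],[0,0,-14.5],1],[[0,0,0],[0,0,-14.5],1],[[0,0,0],[0,0,-14.5],1]]'; python3 g.py .5945 -.3395 .2 180
```

```text
clock: 38.8
position: [0.6108, 0.019, 0.0557]
ee_rot: [-0.0, 3.14, -0.0]
force: [-0.5, -0.9, 2.3]
finger_gap: 0.519
grasp_force: 62.2
clock: 39.9
position: [0.61, 0.019, 0.1994]
ee_rot: [0.0, -3.141, 0.0]
force: [0.1, -0.6, -0.6]
finger_gap: 0.997
grasp_force: 0.0
[-0.   -0.02  0.01] [  1.56 -35.85  -0.06]
```

Now the red tin at (0.5945, -0.3395).

```bash
python3 -m pendant '[[[0,0,0],[0.2,-4,0],1],[[0,0,0],[0.4,-8.5,0],1],[[0,0,0],[0.6,-13,0],1],[[0,0,0],[0.8,-17.5,0],1],[[0,0,0],[1,-22,0],1],[[0,0,0],[1.2,-26.5,0],1],[[0,0,0],[1.4,-31,0],1],[[0,0,0],[1.5,-34.5,0],1],[[0,0,0],[1.6,-35.9,0],1],[[0,0,0],[1.6,-35.9,0],1],[[0,0,0],[1.6,-35.9,0],1],[[0,0,0],[1.6,-35.9,0],1]]'; python3 g.py .5945 -.3395 .0505 180
```

```text
clock: 41.1
position: [0.5947, -0.3379, 0.1997]
ee_rot: [0.004, -3.141, -0.002]
force: [0.4, -0.6, -0.0]
finger_gap: 1.002
grasp_force: 0.0
[ 0.06 -0.04  0.14] [ 1.000e-02 -1.700e-01  1.492e+01]
```

```bash
python3 -m pendant '[[[0,0,0],[0,0,4],1],[[0,0,0],[0,0,8],1],[[0,0,0],[0,0,11],1],[[0,0,0],[0,0,13.3],1],[[0,0,0],[0,0,14.6],1],[[0,0,0],[0,0,14.9],1],[[0,0,0],[0,0,14.9],1],[[0,0,0],[0,0,14.9],1],[[0,0,0],[0,0,14.9],1],[[0,0,0],[0,0,14.9],1]]'; python3 -m pendant '[[[0,0,0],[0,0,0],1],[[0,0,0],[0,0,0],0],[[0,0,0],[0,0,0],0],[[0,0,0],[0,0,0],0],[[0,0,0],[0,0,0],0],[[0,0,0],[0,0,0],0],[[0,0,0],[0,0,0],0]]'; python3 g.py .5945 -.3395 .0505 180;  python3 -m pendant '[[[0,0,0],[0,0,-0.5],0],[[0,0,0],[0,0,-1.5],0],[[0,0,0],[0,0,-3],0],[[0,0,0],[0,0,-4.7],0],[[0,0,0],[0,0,-5.8],0],[[0,0,0],[0,0,-6],0],[[0,0,0],[0,0,-6],0],[[0,0,0],[0,0,-6],0]]'; python3 g.py .6053 -.1087 .11 180
```

```text
clock: 42.1
position: [0.5952, -0.3405, 0.0525]
ee_rot: [-0.0, 3.139, -0.002]
force: [-0.4, 0.5, 0.8]
finger_gap: 0.999
grasp_force: 0.0
clock: 42.8
position: [0.5947, -0.3401, 0.0515]
ee_rot: [-0.0, 3.141, -0.001]
force: [-0.7, 0.6, 1.7]
finger_gap: 0.554
grasp_force: 62.2
[-0.02  0.05  0.02] [0.02 0.06 0.1 ]
clock: 43.6
position: [0.5938, -0.3396, 0.1101]
ee_rot: [0.0, -3.14, -0.001]
force: [0.6, -0.0, -2.8]
finger_gap: 0.548
grasp_force: 61.9
[ 0.05 -0.08  0.01] [-1.15 23.09  0.03]
```

```bash
python3 -m pendant '[[[0,0,0],[-0.1,1,0],0],[[0,0,0],[-0.2,4,0],0],[[0,0,0],[-0.4,7.5,0],0],[[0,0,0],[-0.6,11,0],0],[[0,0,0],[-0.7,14.5,0],0],[[0,0,0],[-0.9,18,0],0],[[0,0,0],[-1,21,0],0],[[0,0,0],[-1.1,22.6,0],0],[[0,0,0],[-1.1,23.1,0],0],[[0,0,0],[-1.1,23.1,0],0],[[0,0,0],[-1.1,23.1,0],0],[[0,0,0],[-1.1,23.1,0],0]]'; python3 -m pendant '[[[0,0,0],[0,0,0],0],[[0,0,0],[0,0,0],0]]'; python3 g.py .6053 -.1087 .0565 180
```

```text
clock: 44.8
position: [0.6053, -0.1105, 0.111]
ee_rot: [0.003, 3.141, -0.001]
force: [0.2, 0.0, -3.2]
finger_gap: 0.55
grasp_force: 62.1
clock: 45.0
position: [0.6053, -0.1099, 0.111]
ee_rot: [0.002, 3.141, -0.0]
force: [-0.2, -0.3, -1.9]
finger_gap: 0.549
grasp_force: 62.1
[-0.01  0.01 -0.07] [-0.    0.12  5.45]
```

```bash
python3 -m pendant '[[[0,0,0],[0,0,1],0],[[0,0,0],[0,0,2.7],0],[[0,0,0],[0,0,4],0],[[0,0,0],[0,0,4.7],0],[[0,0,0],[0,0,5.1],0],[[0,0,0],[0,0,5.3],0],[[0,0,0],[0,0,5.3],0],[[0,0,0],[0,0,5.3],0],[[0,0,0],[0,0,5.3],0],[[0,0,0],[0,0,5.3],0]]'; python3 g.py .6053 -.1087 .0565 180
```

```text
clock: 46.0
position: [0.6057, -0.109, 0.0586]
ee_rot: [-0.0, 3.14, -0.0]
force: [-0.3, -0.2, -2.2]
finger_gap: 0.555
grasp_force: 62.1
[-0.01  0.06  0.01] [0.04 0.03 0.21]
```

```bash
python3 -m pendant '[[[0,0,0],[0,0,0.1],0],[[0,0,0],[0,0,0.2],0],[[0,0,0],[0,0,0.2],0],[[0,0,0],[0,0,0.2],0]]'; python3 -m pendant '[[[0,0,0],[0,0,0],1],[[0,0,0],[0,0,0],1],[[0,0,0],[0,0,0],1],[[0,0,0],[0,0,0],1],[[0,0,0],[0,0,-1.5],1],[[0,0,0],[0,0,-5],1],[[0,0,0],[0,0,-9],1],[[0,0,0],[0,0,-13],1],[[0,0,0],[0,0,-14.5],1],[[0,0,0],[0,0,-14.5],1],[[0,0,0],[0,0,-14.5],1]]'; python3 g.py .4147 -.3472 .2 180
```

```text
clock: 46.4
position: [0.6057, -0.109, 0.0565]
ee_rot: [-0.0, 3.141, -0.0]
force: [0.0, 0.2, 0.6]
finger_gap: 0.551
grasp_force: 62.3
clock: 47.5
position: [0.6052, -0.1089, 0.2005]
ee_rot: [0.0, -3.141, 0.0]
force: [0.3, 0.3, -0.3]
finger_gap: 1.0
grasp_force: 0.0
[-0.   -0.01  0.01] [ 19.05 -23.82   0.05]
```

```bash
python3 -m pendant '[[[0,0,0],[2.4,-3,0],1],[[0,0,0],[5,-6.2,0],1],[[0,0,0],[7.6,-9.5,0],1],[[0,0,0],[10.2,-12.8,0],1],[[0,0,0],[12.8,-16,0],1],[[0,0,0],[15.4,-19.2,0],1],[[0,0,0],[17.7,-22,0],1],[[0,0,0],[18.9,-23.6,0],1],[[0,0,0],[19,-23.8,0],1],[[0,0,0],[19,-23.8,0],1],[[0,0,0],[19,-23.8,0],1],[[0,0,0],[19,-23.8,0],1]]'; python3 g.py .4147 -.3472 .052 180
```

```text
clock: 48.7
position: [0.416, -0.3459, 0.2005]
ee_rot: [0.003, -3.141, -0.001]
force: [-0.7, 0.0, 0.0]
finger_gap: 1.004
grasp_force: 0.0
[ 0.04 -0.02  0.12] [ 0.13 -0.14 14.85]
```

```bash
python3 -m pendant '[[[0,0,0],[0.1,-0.1,4],1],[[0,0,0],[0.1,-0.1,8],1],[[0,0,0],[0.1,-0.1,11],1],[[0,0,0],[0.1,-0.1,13.3],1],[[0,0,0],[0.1,-0.1,14.6],1],[[0,0,0],[0.1,-0.1,14.9],1],[[0,0,0],[0.1,-0.1,14.9],1],[[0,0,0],[0.1,-0.1,14.9],1],[[0,0,0],[0.1,-0.1,14.9],1],[[0,0,0],[0.1,-0.1,14.9],1]]'; python3 -m pendant '[[[0,0,0],[0,0,0],1],[[0,0,0],[0,0,0],0],[[0,0,0],[0,0,0],0],[[0,0,0],[0,0,0],0],[[0,0,0],[0,0,0],0],[[0,0,0],[0,0,0],0],[[0,0,0],[0,0,0],0]]'; python3 g.py .4147 -.3472 .052 180;  python3 -m pendant '[[[0,0,0],[0,0,-0.5],0],[[0,0,0],[0,0,-1.5],0],[[0,0,0],[0,0,-3],0],[[0,0,0],[0,0,-4.7],0],[[0,0,0],[0,0,-5.8],0],[[0,0,0],[0,0,-6],0],[[0,0,0],[0,0,-6],0],[[0,0,0],[0,0,-6],0]]'; python3 g.py .541 -.0419 .11 180
```

```text
clock: 49.7
position: [0.4151, -0.3485, 0.0531]
ee_rot: [-0.001, 3.14, -0.002]
force: [-0.8, 0.7, 0.2]
finger_gap: 0.996
grasp_force: 0.0
clock: 50.4
position: [0.4147, -0.348, 0.0527]
ee_rot: [-0.0, 3.141, -0.001]
force: [-0.7, 1.5, 5.9]
finger_gap: 0.529
grasp_force: 60.9
[-0.02  0.05  0.02] [0.   0.08 0.07]
clock: 51.2
position: [0.4139, -0.3476, 0.1113]
ee_rot: [0.0, -3.141, -0.001]
force: [-0.5, -0.2, -3.0]
finger_gap: 0.53
grasp_force: 61.5
[ 0.05 -0.06  0.01] [-12.72  30.57   0.14]
```

```bash
python3 -m pendant '[[[0,0,0],[-0.5,1.2,0],0],[[0,0,0],[-1.8,4.5,0],0],[[0,0,0],[-3.3,8,0],0],[[0,0,0],[-5,12,0],0],[[0,0,0],[-6.6,16,0],0],[[0,0,0],[-8.3,20,0],0],[[0,0,0],[-10,24,0],0],[[0,0,0],[-11.5,27.6,0],0],[[0,0,0],[-12.5,30.1,0],0],[[0,0,0],[-12.7,30.6,0],0],[[0,0,0],[-12.7,30.6,0],0],[[0,0,0],[-12.7,30.6,0],0]]'; python3 -m pendant '[[[0,0,0],[0,0,0],0],[[0,0,0],[0,0,0],0]]'; python3 g.py .5414 -.0419 .0577 180
```

```text
clock: 52.4
position: [0.5406, -0.0423, 0.1116]
ee_rot: [0.0, -3.14, 0.001]
force: [0.2, 0.1, -0.9]
finger_gap: 0.535
grasp_force: 61.7
clock: 52.6
position: [0.541, -0.0431, 0.1121]
ee_rot: [-0.003, -3.142, 0.0]
force: [1.2, 0.6, -2.5]
finger_gap: 0.532
grasp_force: 61.7
[-0.01 -0.   -0.1 ] [-0.04  0.12  5.44]
```

```bash
python3 -m pendant '[[[0,0,0],[0,0.05,1],0],[[0,0,0],[0,0.05,2.7],0],[[0,0,0],[0,0.05,4],0],[[0,0,0],[0,0.05,4.7],0],[[0,0,0],[0,0.05,5.1],0],[[0,0,0],[0,0.05,5.3],0],[[0,0,0],[0,0.05,5.3],0],[[0,0,0],[0,0.05,5.3],0],[[0,0,0],[0,0.05,5.3],0],[[0,0,0],[0,0.05,5.3],0]]'; python3 g.py .5414 -.0419 .0577 180
```

```text
clock: 53.6
position: [0.5417, -0.0415, 0.0595]
ee_rot: [-0.001, 3.14, -0.0]
force: [-0.0, 0.3, -2.4]
finger_gap: 0.533
grasp_force: 61.8
[-0.01  0.06  0.02] [ 0.03 -0.04  0.18]
```

Lower the last 2 mm, release, rise, and retreat towards the mat to clear the view.

```bash
python3 -m pendant '[[[0,0,0],[0,0,0.1],0],[[0,0,0],[0,0,0.2],0],[[0,0,0],[0,0,0.2],0],[[0,0,0],[0,0,0.2],0]]'; python3 -m pendant '[[[0,0,0],[0,0,0],1],[[0,0,0],[0,0,0],1],[[0,0,0],[0,0,0],1],[[0,0,0],[0,0,0],1],[[0,0,0],[0,0,-1.5],1],[[0,0,0],[0,0,-5],1],[[0,0,0],[0,0,-9],1],[[0,0,0],[0,0,-13],1],[[0,0,0],[0,0,-14.5],1],[[0,0,0],[0,0,-14.5],1],[[0,0,0],[0,0,-14.5],1]]'; python3 -m pendant '[[[0,0,0],[2,-4,0],1],[[0,0,0],[4,-8,0],1],[[0,0,0],[6,-12,0],1],[[0,0,0],[8,-16,0],1],[[0,0,0],[10,-20,0],1],[[0,0,0],[12,-24,0],1],[[0,0,0],[14,-28,0],1],[[0,0,0],[15,-30,0],1],[[0,0,0],[15,-30,0],1],[[0,0,0],[15,-30,0],1]]'
python3 - <<'E'
from h import *
f=lambda a,k:cv2.resize(a,None,fx=k,fy=k,interpolation=cv2.INTER_CUBIC)
c=cal("top")["pixels"]; cv2.imwrite("pics/t5.png",f(c[165:275,295:430],5))
s=cal("scene")["pixels"]; cv2.imwrite("pics/s5.png",f(s[155:405,225:525],2))
E
```

```text
clock: 54.0
position: [0.5419, -0.0414, 0.0577]
ee_rot: [-0.0, 3.14, -0.0]
force: [-1.3, 0.6, 3.4]
finger_gap: 0.528
grasp_force: 62.3
clock: 55.1
position: [0.541, -0.0414, 0.2014]
ee_rot: [0.0, -3.141, 0.0]
force: [0.3, -0.7, -1.4]
finger_gap: 1.001
grasp_force: 0.0
clock: 56.1
position: [0.3903, -0.3409, 0.2001]
ee_rot: [-0.002, -3.139, -0.005]
force: [0.0, -0.0, -0.3]
finger_gap: 0.994
grasp_force: 0.0
```

View pics/t5.png

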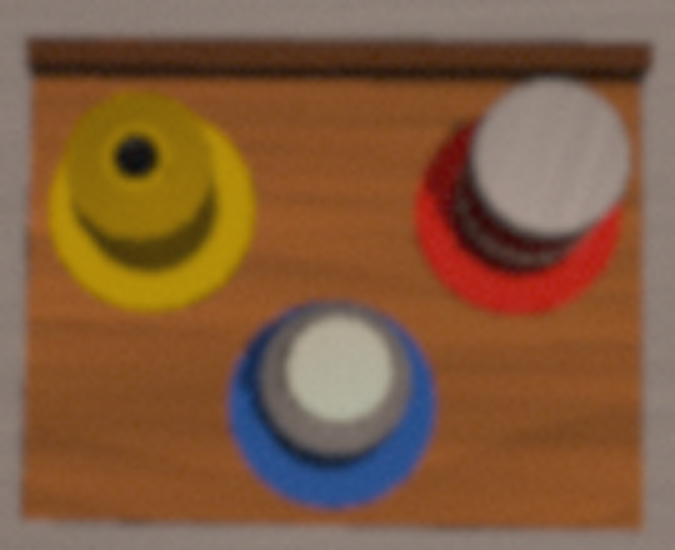

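View pics/s5.png

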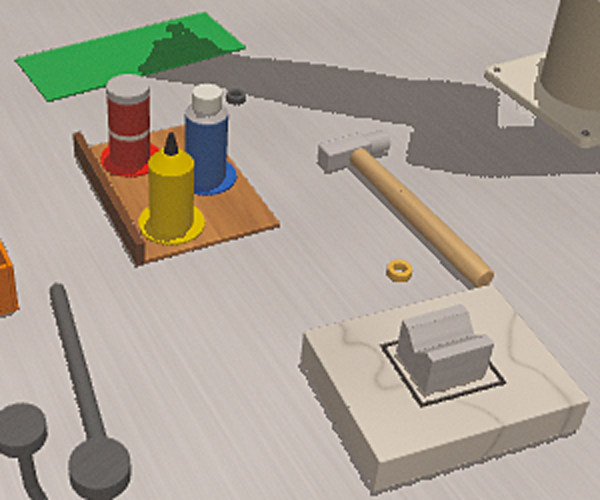

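All three tops sit within about 1 mm of where they started: lid (550,157), nozzle (136,155), cap (340,370). The V-block stands groove up in the outline, so I'm handing in.

```bash
python3 -c "
from station import env
print(env.finish_job())"
```

```text
the job is handed in; nothing more can be done
None
```

The job is done and handed in at about 56 s: the V-block stands groove up in the outline, within about 1 mm of its centre, and all three containers are back upright and centred on their own pads to about 1 mm.

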